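# Wedge a two-part plaster mould shut

## Robot

A 6-joint arm with a two-finger parallel gripper is mounted at the origin on the work surface. World frame = base frame: x ahead of the robot, y to its left, z up, the work surface at z = 0. Lengths are in mm, angles in rad, forces in N, time in s.
With the tool pointing down it reaches from about 225 to 725 mm from the base axis. Payload 3.1 kg.
Tool frame: the origin (TCP) lies between the finger pads; the fingertips stand 22 mm ahead of it and the grasp point (between the pads) lies 3 mm ahead of it; z points along the fingers, y is the line along which they close (so a half turn about z gives the same grasp; the last joint's range is limited). The gripper opens to 85 mm and grips with 20 to 120 N. Pads are 22 mm wide; open, the fingers measure 114 mm over their backs; the gripper's body (76 mm by 85 mm) begins 54 mm behind the grasp point. The pads swing forward as they close: fully open they stand 13 mm farther back than shut.
Start: joints at [1.04, 0.048, 0.099, 1.622, 0, 1.443], TCP at [205.804, 482.972, 253.312] pointing down, gripper open.
Joint ranges: [-2.91, 2.91], [-0.99, 1.94], [-1.21, 1.42], [-2.12, 2.29], [-1.49, 1.47], [-3.14, 3.14]. Speed limits (rad/s): [2.79, 2.79, 3.14, 3.14, 3.14, 3.14].

## Interface

Orientations are given as a unit quaternion [w, x, y, z].
In Python, from plant import bot, camera, get_calibration gives the robot as it stands. The module is installed in compiled form; this text tells all that it offers.
- The arm moves only by the tool arm_command, never from a script. Its argument "deltas" is a list that holds one entry, the list of rows, each a list of 7 numbers: the opening, from -1 (shut) to 1 (fully open), so that 0 is half open, then the shift along the tool's x, y, z as a fraction of full scale, then the turn, a rotation vector about the tool's x, y, z as a fraction of full scale. In form: [[[hand, tx, ty, tz, ax, ay, az], ...]]. A call has 1 to 20 rows; each row shifts and turns the commanded pose from where the row before left it, along the tool's axes as they then stand; what a row does not reach is not made up. Full scale, the value 1, is 0.02 m for a shift and 180 degrees for a turn. A row lasts 1/8 s, in which the tool goes at most 62.5 mm and 10.7 degrees, less where a joint would pass 70% of its speed; a pose out of reach is approached as far as the arm can. A call with a number of a shift or a turn outside -1 to 1 is refused whole. A call with a gripper value outside its range is refused whole. The fingers move at their own pace and stop on an object; "grip_force" is the grip in N (left out, the last holds). Time passes only in rows, so rows that do not move let the fingers close. It gives the time, the measured TCP pose, the force, the opening and the grip force at its end, in the units of the state.
- bot.get_state(): the state, without advancing time (a new reading comes with each control period).
- camera(name): name is "scene" or "top" or "wrist"; returns the picture (384x512x3 uint8, red, green, blue); there is no depth.
- get_calibration(name): a dict with "mtx" (3x3 intrinsics, pixels), "eye" and "orientation" of the camera in the world; the wrist camera has in their place "mount" (4x4, takes a point from camera to tool coordinates, whose origin is the TCP and whose axes are the flange's). Camera axes: x right, y down, z forward; pixel columns grow to the right and rows downward; lengths in mm; the calibration is good to about 2 mm. A picture is of the moment at which its call begins: read the wrist's pose just before it. get_calibration takes no time and is no camera call.
- bot.sign_off(): hands the job in; it is judged then, once.
The state is a dict: "t": time; "joint_pos": joint angles; "joint_velocities": joint speeds; "joint_torque": joint torques, N m; "tcp_pos": TCP position; "eef_rot": TCP orientation; "force": force on the tool from outside, world axes, zero at the start; "torque": the same for the moment, N m; "grip_width": finger opening in mm; "grip_force": force on a finger pad.
Only numpy, scipy, OpenCV 4.12 (cv2) and the standard library are available. Lean on these libraries where they do the work, as an engineer would, in place of code of your own. Each camera call takes 0.05 s, during which the arm holds its last target. There are 200 camera calls.

## Task

Close the plaster mould: take the tapered wedge from the tool stand, stand it thin end down in the keyway of the wooden frame and let go of it. Then pick up the wooden rammer and tap the wedge down with it, lifting the rammer clear between blows, until the wedge is tight and the mould halves meet; do not push the wedge home with the gripper. Finally stand the rammer upright back on the brown board, and leave everything else where it is.

Things in the scene. Friction and masses are not known exactly. Their poses are not given: they have to be found in the camera images.
- frame: Fixed wooden clamping frame, x -50 to +140 mm, 120 mm wide; origin on the table under the gap. Along +x: end stop (105 mm high), V-shaped gap at x = 0, sliding jaw with the moving plaster half, seam (x about 74 mm), fixed plaster half, far stop (110 mm high). Two ribs, 105 mm high, standing into the gap from the end stop, bound a keyway 46 mm wide along y, centred on y = 0
- gap (a point): Fixed point at the gap's mouth, 105 mm above the table, where the wedge's axis goes while the mould is open; axes as the frame's. The gap there is 22 mm along x, with the wedge's taper. Wedge goes in with its thickness along frame x, width along y: at first its thin end stops about 40 mm below this point; with the mould shut, 80 mm below, its axis 4 mm further to +x
- jaw (a joint): Slide of the jaw and moving mould half along frame +x: 0 = open (8 mm seam), 0.008 m = mould halves meet (stop). A spring pushes it open (1.6 N at 0, 3.2 N at 0.008); the wedge pushes it shut, 1 mm per 5 mm that it goes down (40 mm in all). The wedge holds by friction. Driving it takes about 3 to 15 N from above, more once tight
- jaw_top (a point): Middle of the top of the moving plaster mould half, 102 mm above the table
- stand: Fixed dark wooden tool stand, 150 x 80 x 45 mm high, with two sockets in its top at x = -37.5 and +37.5 mm (each 32 mm along x, 46 mm along y, 35 mm deep); origin under its centre
- wedge_mid (a point): Centre (half-way up) of the tapered wooden wedge, 120 g, thin end down in one of the stand's two sockets: 130 mm long along its z (up), 40 mm wide along its y (parallel sides; grip it there, in its upper third), thickness along its x tapering evenly from 14 mm at the bottom to 40 mm at the top; a half turn about z makes no difference
- rammer_mid (a point): Centre (half-way up) of the round wooden rammer, 300 g, 100 mm high, standing upright on the board: foot 50 mm across and 30 mm high, above it a plain handle 32 mm across and 70 mm long; z up. Grip it high on the handle. Centre is 50 mm above its flat underside
- rammer_foot (a point): Centre of the rammer's flat underside
- board: Fixed brown fibreboard, 200 x 200 x 6 mm thick; origin under its centre, edges along its x and y
- cup: green plastic cup, 64 mm wide, 60 mm high, standing on the board near the rammer; origin under its centre
- jar: white glaze jar, 56 mm wide, 70 mm high, standing on the table; origin under its centre
- scraper: scraper (spatula) 200 mm long lying on the table; origin under its middle
- bowl: fired clay bowl, 100 mm wide, 45 mm high; origin under its centre
- turtle: fired clay turtle shell, 68 mm wide, 36 mm high; origin under its centre
- pin: wooden rolling pin, 48 mm thick, 310 mm long; origin under its middle
- packer: straight wooden packing block, 24 mm x 40 mm x 130 mm high, standing in the stand's other socket; same wood, length and width as the wedge but not tapered; origin under its centre, z up

How it is judged (in metres and radians):
On the way, in this order (a step that is already met when the one before it is completed fails the run):
1. the wedge stands thin end down in the keyway, let go, not yet driven (x of wedge_mid in the frame of frame between -0.014 and 0.01 m and y of wedge_mid in the frame of frame between -0.008 and 0.008 m and angle between wedge_mid's own z axis and vertical below 0.15 rad and height (world z) of wedge_mid between 0.1 and 0.15 m and contact force between the fingers and wedge below 0.1 N), for 0.2 s.
2. the rammer strikes the wedge (contact force between rammer and wedge above 2 N).
3. the rammer is lifted clear of the wedge between blows (contact force between rammer and wedge below 0.05 N and z of rammer_foot in the frame of wedge_mid above 0.07 m).
4. blows of the rammer have closed the mould (value of joint jaw above 0.0065 m and contact force between rammer and wedge above 0.5 N).
At the end, for the whole second after the job is handed in: The jaw is within 1.5 mm of the stop (mould shut), held by the wedge, which stands within 0.15 rad of upright and within 8 mm of the middle of the keyway; the rammer stands upright (within 0.1 rad) and still with the middle of its foot over the brown board (value of joint jaw above 0.0065 m and x of wedge_mid in the frame of frame between -0.014 and 0.01 m and y of wedge_mid in the frame of frame between -0.008 and 0.008 m and angle between wedge_mid's own z axis and vertical below 0.15 rad and angle between rammer_mid's own z axis and vertical below 0.1 rad and x of rammer_foot in the frame of board between -0.1 and 0.1 m and y of rammer_foot in the frame of board between -0.1 and 0.1 m and z of rammer_foot in the frame of board below 0.01 m and linear speed of each of rammer, wedge below 0.02 m/s); the robot touches nothing.
It fails at once if the wedge is pushed home with the gripper (mould more than half shut while the fingers press on the wedge) (contact force between the fingers and wedge above 1 N and value of joint jaw above 0.004 m).
It fails at once if a bystander (packing block, cup, jar, scraper, bowl, turtle shell, rolling pin) is displaced by more than 30 mm (distance of any of cup, jar, scraper, bowl, turtle, pin, packer from where it was at the start of the episode above 0.03 m).
It also fails if it takes over 61 s, if anything falls off the work surface, if the arm or the gripper's body presses on something with over 40 N, if the wrist force passes 120 N, or if a joint passes its speed limit or range.

## Working session

There is one attempt and no reset: what is moved stays moved. The work goes in short steps, Python scripts to look and compute and a tool call to move; the robot and the scene stay as the last step left them, time stands still between calls to the robot, and variables do not carry over. Pictures are saved under pics/ and viewed, at most 10 in all, crops included, and the job is handed in when it is done.

Besides the shell and the picture viewer there is one more tool, called after "Call:" as name([rows], argument=value, ...), one row to a line, values as JSON. arm_command: Moves the arm, as the interface text tells. Its arguments: {"type":"object","properties":{"deltas":{"type":"array"},"grip_force":{"type":"number"}},"required":["deltas"]}

```bash
mkdir -p pics; cat > h.py <<'E'
import numpy as np, cv2
from plant import bot, camera, get_calibration
from scipy.spatial.transform import Rotation as R
def Rq(q): return R.from_quat([q[1],q[2],q[3],q[0]]).as_matrix()
def snap(n,f):
    s=bot.get_state(); im=camera(n); cv2.imwrite('pics/'+f,im[:,:,::-1]); return im,s
def campose(n,s=None):
    c=get_calibration(n); K=np.array(c['mtx'])
    if n=='wrist':
        T=np.array(c['mount']); A=Rq(s['eef_rot']); return K,A@T[:3,:3],A@T[:3,3]+np.array(s['tcp_pos'])
    return K,Rq(c['orientation']),np.array(c['eye'])
def ray(n,uv,s=None):
    K,A,e=campose(n,s); d=A@np.linalg.solve(K,[uv[0],uv[1],1.]); return e,d
def onz(n,uv,z,s=None):
    e,d=ray(n,uv,s); return e+d*(z-e[2])/d[2]
E
python3 - <<'E'
from h import *
for n in('scene','top'):
    c=get_calibration(n); print(n,c)
print(get_calibration('wrist')); s=bot.get_state();print(s)
a,_=snap('top','top1.png');b,_=snap('scene','sc1.png');w,_=snap('wrist','w1.png')
E
```

```text
scene {'mtx': array([[425.57675884,   0.        , 255.94078093],
       [  0.        , 425.57675884, 201.26873555],
       [  0.        ,   0.        ,   1.        ]]), 'eye': array([1166.51349217, -783.82588233,  868.44272125]), 'orientation': array([-0.41674238,  0.85403314,  0.28161443, -0.13284012])}
top {'mtx': array([[381.19010908,   0.        , 258.27938055],
       [  0.        , 381.19010908, 186.50394783],
       [  0.        ,   0.        ,   1.        ]]), 'eye': array([ 390.19452269,   11.83037929, 1092.26052588]), 'orientation': array([-0.06498153,  0.70766304, -0.69977663,  0.0728223 ])}
{'mtx': array([[341.10409184,   0.        , 253.56421991],
       [  0.        , 341.10409184, 189.20555666],
       [  0.        ,   0.        ,   1.        ]]), 'mount': array([[ 1.39825576e-03, -9.56679526e-01, -2.91139707e-01,
         7.23839863e+01],
       [ 9.99998992e-01,  1.26593308e-03,  6.42860056e-04,
        -3.00480828e-01],
       [-2.46447669e-04, -2.91140312e-01,  9.56680332e-01,
        -1.20324868e+02],
       [ 0.00000000e+00,  0.00000000e+00,  0.00000000e+00,
         1.00000000e+00]])}
{'t': 0.0, 'joint_pos': array([ 1.04020266e+00,  4.87412690e-02,  9.75577879e-02,  1.62201798e+00,
       -1.76257860e-05,  1.44301059e+00]), 'joint_velocities': array([-0.00122141,  0.00035432, -0.00010929, -0.0004852 , -0.0015506 ,
        0.00109369]), 'joint_torque': array([-4.57312053e-04, -3.38777697e+01,  3.20018005e+01,  2.01687258e-02,
       -3.16089222e-05,  8.37377314e-06]), 'tcp_pos': array([205.5148684 , 482.47206475, 252.10197781]), 'eef_rot': array([-3.80421103e-04,  2.00044959e-01,  9.79785981e-01, -1.14084169e-03]), 'force': array([-0.23675968, -0.05246868, -0.01119411]), 'torque': array([0.00225749, 0.01319572, 0.03297791]), 'grip_force': 0.0, 'grip_width': 85.17095156849616}
```

View pics/top1.png

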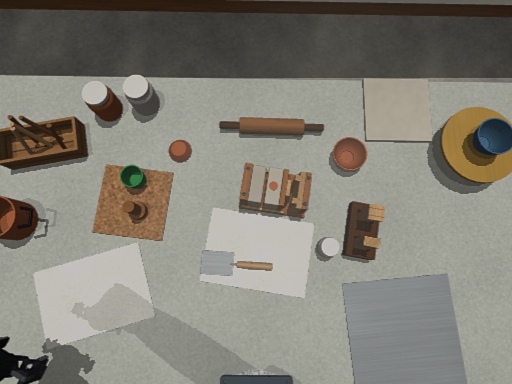

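View pics/sc1.png

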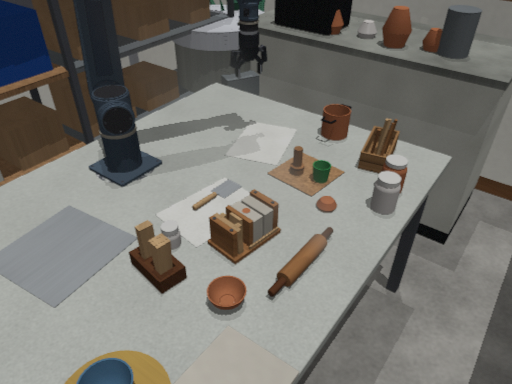

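Top: board about (133,202), rammer about (133,208), frame (276,190), stand (363,231). I'll enlarge the key parts.

```bash
python3 - <<'E'
from h import *
t=cv2.imread('pics/top1.png');s=cv2.imread('pics/sc1.png')
f=lambda im,x,y,w,h,k:cv2.resize(im[y:y+h,x:x+w],None,fx=k,fy=k,interpolation=cv2.INTER_CUBIC)
a=np.hstack([f(t,230,155,100,75,4),f(t,330,190,100,75,4)])
b=np.hstack([f(s,200,180,100,75,4),f(s,115,215,100,75,4)])
cv2.imwrite('pics/z1.png',np.vstack([a,b]))
E
```

```text
(no output)
```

View pics/z1.png

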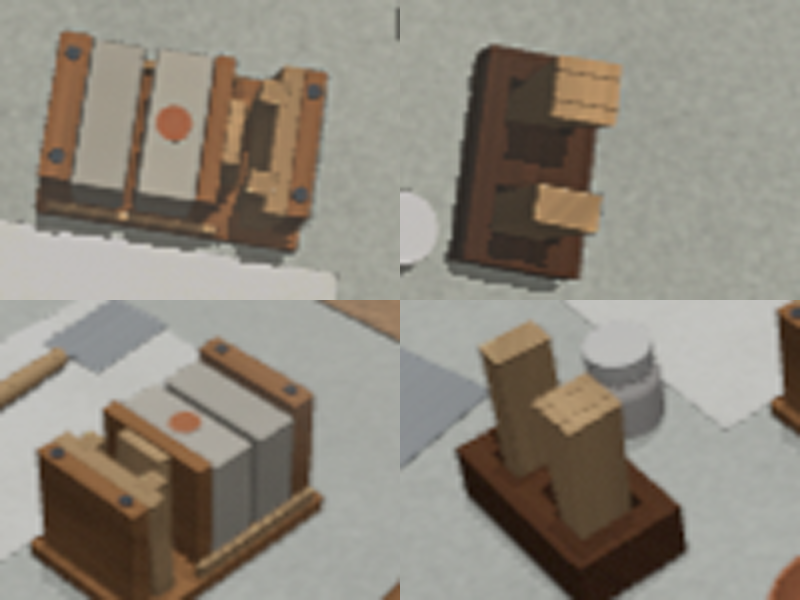

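Wedge: square top in the far socket (px ≈(377,213)); packer is the thinner one. Frame +x points left in the image (world +y). Rough positions from top view next.

```bash
python3 - <<'E'
from h import *
F=lambda p:(230+p[0]/4-.4,155+p[1]/4-.4)
S=lambda p:(330+(p[0]-400)/4-.4,190+p[1]/4-.4)
P=lambda L,z,f:np.array([onz('top',f(p),z)[:2] for p in L])
b=P([(315,92),(299,195)],105,F); c=P([(73,53),(56,156)],110,F)
print('endstop bolts',b,'far',c, (c.mean(0)-b.mean(0)), np.linalg.norm(c.mean(0)-b.mean(0)))
g=P([(225,140),(262,140)],105,F);print('gap edges',g)
w=P([(555,57),(622,65),(617,127),(552,118)],140,S);print('wedge',w,w.mean(0))
k=P([(537,185),(602,193),(598,234),(535,226)],140,S);print('pack',k,k.mean(0))
st=P([(490,45),(600,60),(580,278),(452,262)],45,S);print(st)
t=cv2.imread('pics/top1.png')
print('rammer top',onz('top',(129.5,207),106),'foot',onz('top',(138,212),36),'board',[onz('top',p,6)[:2] for p in((108,166),(172,172),(163,240),(94,235))], 'cup',onz('top',(131,174),66))
cv2.imwrite('pics/z2.png',np.hstack([cv2.resize(t[155:250,85:185],None,fx=4,fy=4,interpolation=2),cv2.resize(cv2.imread('pics/sc1.png')[130:225,260:360],None,fx=4,fy=4,interpolation=2)]))
E
```

```text
endstop bolts [[ 611.21974634 -130.96925503]
 [ 541.94485039 -119.39631782]] far [[634.54066532  30.02841131]
 [565.06813045  40.08009239]] [ 23.22209952 160.23703828] 161.91100747521043
gap edges [[578.03238979 -71.00701325]
 [578.33328368 -95.44102112]]
wedge [[ 537.21119999 -277.07356691]
 [ 532.59701931 -319.39332373]
 [ 493.24478489 -314.08995308]
 [ 498.44738329 -273.39448915]] [ 515.37509687 -295.98783322]
pack [[ 456.4848567  -262.10366863]
 [ 451.97174255 -302.48804635]
 [ 426.71779143 -298.68547809]
 [ 431.20794157 -259.75273389]] [ 441.59558306 -280.75748174]
[[ 559.79552699 -260.81236821]
 [ 550.13871365 -337.24641196]
 [ 400.78136971 -315.90539876]
 [ 410.5626071  -229.33970463]]
rammer top [526.80245601 335.99346672 106.        ] foot [522.77988787 334.43749071  36.        ] board [array([660.64851255, 440.51594335]), array([645.05944026, 253.07701545]), array([448.03413707, 267.78279773]), array([459.93213353, 462.53646153])] cup [623.88347666 351.92219544  66.        ]
```

View pics/z2.png

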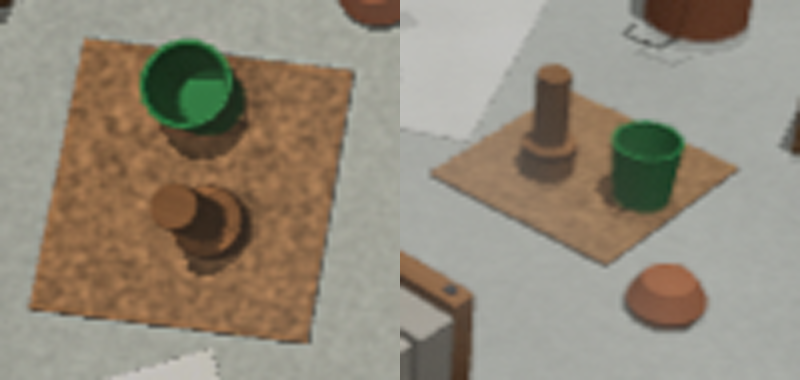

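Call:
arm_command([
  [[1, 0, 0, 0, 0, 0, -0.032], [1, 0, 0, 0, 0, 0, -0.032], [1, -1, -1, 0, 0, 0, 0], [1, -1, -1, 0, 0, 0, 0], [1, -1, -1, 0, 0, 0, 0], [1, -1, -1, 0, 0, 0, 0], [1, -1, -1, 0, 0, 0, 0], [1, -1, -1, 0, 0, 0, 0], [1, -1, -1, 0, 0, 0, 0], [1, -1, -1, 0, 0, 0, 0], [1, -1, -1, 0, 0, 0, 0], [1, -1, -1, 0, 0, 0, 0], [1, -1, -1, 0, 0, 0, 0], [1, -1, -1, 0, 0, 0, 0], [1, -1, -1, 0, 0, 0, 0], [1, -1, -1, 0, 0, 0, 0], [1, -1, -1, 0, 0, 0, 0], [1, -1, -1, 0, 0, 0, 0], [1, -1, -1, 0, 0, 0, 0], [1, -1, -1, 0, 0, 0, 0]],
], grip_force=40)

```text
t: 2.65
tcp_pos: [486.6, 57.3, 252.9]
eef_rot: [-0.0, 0.101, 0.995, -0.0]
force: [0.1, 0.5, 0.1]
grip_width: 85.7
grip_force: 0.0
```

Call:
arm_command([
  [[1, -1, -1, 0, 0, 0, 0], [1, -1, -1, 0, 0, 0, 0], [1, -1, -1, 0, 0, 0, 0], [1, -1, -1, 0, 0, 0, 0], [1, -1, -1, 0, 0, 0, 0], [1, -1, -1, 0, 0, 0, 0], [1, 0, 0, 0, 0, 0, 0], [1, 0, 0, 0, 0, 0, 0]],
])

```text
t: 3.65
tcp_pos: [579.4, -83.1, 252.9]
eef_rot: [-0.001, 0.101, 0.995, 0.0]
force: [0.1, 0.2, 0.3]
grip_width: 85.5
grip_force: 0.0
```

```bash
python3 - <<'E'
from h import *
im,s=snap('wrist','w2.png'); import pickle; pickle.dump(s,open('s2.pkl','wb'))
print(s['t'],s['tcp_pos'],Rq(s['eef_rot']).round(3).tolist(),s['joint_pos'])
E
```

```text
3.65 [579.43758944 -83.08160785 252.88565516] [[-0.98, 0.2, -0.001], [0.2, 0.98, 0.001], [0.001, 0.0, -1.0]] [-2.57163414e-01  2.09629957e-01  2.76032567e-01  1.63862319e+00
  4.21615517e-04 -5.53868636e-02]
```

View pics/w2.png

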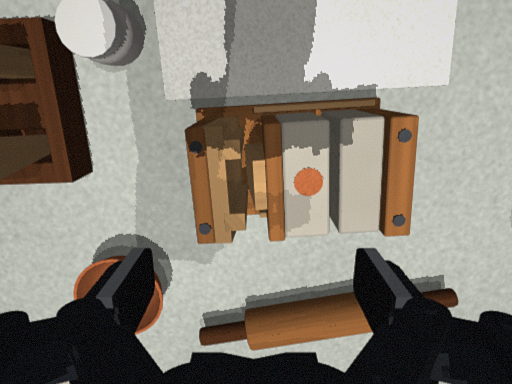

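Wrist view over the frame: end-stop bolts (196,147),(205,229), far bolts (404,135),(398,220), gap around (243,180), seam ~334. Zooming.

```bash
python3 - <<'E'
import cv2
t=cv2.imread('pics/w2.png')[110:250,180:300]
cv2.imwrite('pics/z3.png',cv2.resize(t,None,fx=4.2,fy=4.2,interpolation=2))
E
```

```text
(no output)
```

View pics/z3.png

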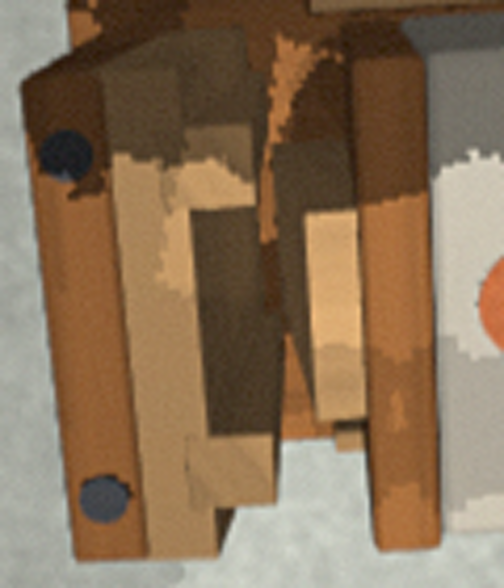

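```bash
python3 - <<'E'
from h import *; import pickle
s=pickle.load(open('s2.pkl','rb'))
Z=lambda p,z=105:onz('wrist',(180+(p[0]+.5)/4.2-.5,110+(p[1]+.5)/4.2-.5),z,s)[:2]
pts=dict(o1=(22,85),o2=(75,560),b1=(65,153),b2=(104,499),k1=(190,208),k2=(207,437),j1=(304,211),j2=(317,420),r1=(255,205),r2=(275,437),r3=(275,503),r0=(250,125))
Q={k:Z(v) for k,v in pts.items()}
for k,v in Q.items(): print(k,v.round(1))
W=lambda p,z:onz('wrist',p,z,s)[:2]
B=(W((404,135),110)+W((398,220),110))/2; A=(Q['b1']+Q['b2'])/2
print('bolt mids',A,B,np.degrees(np.arctan2(*(B-A)[::-1])),np.linalg.norm(B-A))
for a,b in(('o1','o2'),('b1','b2'),('k1','k2'),('j1','j2'),('r2','r3')):
    d=Q[a]-Q[b];print(a,np.linalg.norm(d),np.degrees(np.arctan2(d[1],d[0])))
g=(Q['k1']+Q['k2']+Q['j1']+Q['j2'])/4; print('gap',g)
u=(B-A)/np.linalg.norm(B-A);print('A->gap along x,y',u@(g-A),u[0]*(g-A)[1]-u[1]*(g-A)[0], 'rel outer',u@(g-(Q['o1']+Q['o2'])/2))
print([ (k,(u@(v-g)).round(1),(u[0]*(v-g)[1]-u[1]*(v-g)[0]).round(1)) for k,v in Q.items()])
E
```

```text
o1 [ 530.  -128.2]
o2 [ 626.  -142.4]
b1 [ 543.9 -123.5]
b2 [ 614.  -133.3]
k1 [ 558.9 -102.8]
k2 [ 605.  -109.9]
j1 [563.8 -81.6]
j2 [605.9 -87.6]
r1 [560.8 -90.5]
r2 [607.7 -96.5]
r3 [621.7 -99.5]
r0 [545.7 -88.2]
bolt mids [ 578.94944953 -128.39317665] [601.80460462  32.13082648] 81.89677926291446 162.14288049149837
o1 97.01516378288125 171.6126104920658
b1 70.72369952626943 172.08622704569743
k1 46.67000471694906 171.29922734491112
j1 42.49124860526635 171.9389766909261
r2 14.304122934154469 168.10717934127294
gap [583.39963891 -95.45843409]
A->gap along x,y 33.23319821271338 0.23662114746520935 rel outer 40.18908918868016
[('o1', np.float64(-39.9), np.float64(48.3)), ('o2', np.float64(-40.4), np.float64(-48.8)), ('b1', np.float64(-33.4), np.float64(35.1)), ('b2', np.float64(-33.1), np.float64(-35.6)), ('k1', np.float64(-10.7), np.float64(23.2)), ('k2', np.float64(-11.2), np.float64(-23.4)), ('j1', np.float64(10.9), np.float64(21.4)), ('j2', np.float64(11.0), np.float64(-21.1)), ('r1', np.float64(1.7), np.float64(23.1)), ('r2', np.float64(2.4), np.float64(-24.2)), ('r3', np.float64(1.4), np.float64(-38.5)), ('r0', np.float64(1.8), np.float64(38.3))]
```

Call:
arm_command([
  [[1, 0.08, -1, 0, 0, 0, 0], [1, 0.08, -1, 0, 0, 0, 0], [1, 0.08, -1, 0, 0, 0, 0], [1, 0.08, -1, 0, 0, 0, 0], [1, 0.08, -1, 0, 0, 0, 0], [1, 0.08, -1, 0, 0, 0, 0], [1, 0.08, -1, 0, 0, 0, 0], [1, 0.08, -1, 0, 0, 0, 0], [1, 0.08, -1, 0, 0, 0, 0], [1, 0.08, -1, 0, 0, 0, 0], [1, 0.08, -1, 0, 0, 0, 0], [1, 0, -0.2, 0, 0, 0, 0], [1, 0, 0, 0, 0, 0, 0]],
])

```text
t: 5.32
tcp_pos: [517.7, -299.5, 253.2]
eef_rot: [-0.0, 0.101, 0.995, 0.0]
force: [-0.2, 0.6, 0.3]
grip_width: 85.5
grip_force: 0.0
```

```bash
python3 - <<'E'
from h import *
im,s=snap('wrist','w3.png'); import pickle; pickle.dump(s,open('s3.pkl','wb'))
print(s['t'],s['tcp_pos'])
t=cv2.imread('pics/w3.png')[90:290,150:350]
cv2.imwrite('pics/z4.png',cv2.resize(t,None,fx=3,fy=3,interpolation=2))
E
```

```text
5.325 [ 517.71553122 -299.54123074  253.22105817]
```

View pics/z4.png

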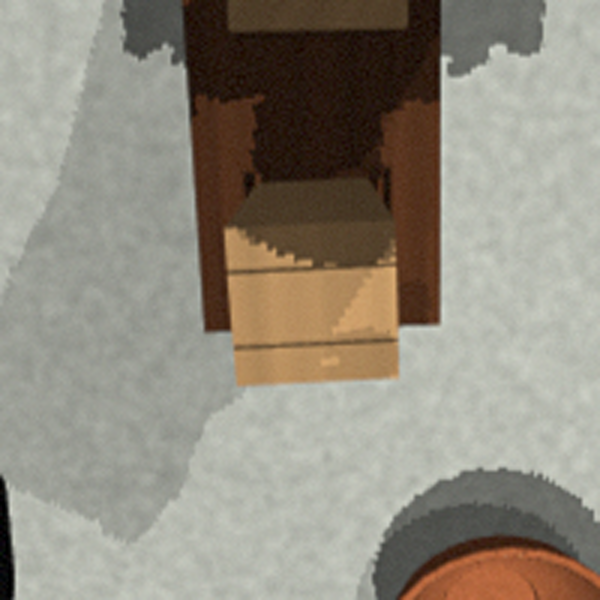

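Wedge top at zoomed corners (223,226),(396,223),(399,379),(238,385).

```bash
python3 - <<'E'
from h import *; import pickle
s=pickle.load(open('s3.pkl','rb'));A=Rq(s['eef_rot']);t=np.array(s['tcp_pos'])
Z=lambda p,z=140:onz('wrist',(150+(p[0]+.5)/3-.5,90+(p[1]+.5)/3-.5),z,s)
Q=[Z(p) for p in((223,226),(396,223),(399,379),(238,385))]
for i in range(4):
    d=Q[(i+1)%4]-Q[i];print(np.linalg.norm(d),np.degrees(np.arctan2(d[1],d[0])))
m=np.mean(Q,0);print(m,'tool delta',A.T@(m-t))
e=[Z(p,45) for p in((205,331),(440,324),(183,0),(441,0))]
for a,b in((0,1),(2,0),(3,1)): d=e[b]-e[a];print('stand',np.linalg.norm(d),np.degrees(np.arctan2(d[1],d[0])))
print('mid end',(e[0]+e[1])/2)
E
```

```text
40.38791987456288 79.50602301969465
39.012841873289545 -9.054415670207183
39.41290544272471 -99.2264008592296
39.92078258339764 172.32705448656012
[ 517.94965978 -299.44771477  140.        ] tool delta [-2.22829133e-01  7.30394819e-02  1.13221096e+02]
stand 79.58036380231137 80.2863907544121
stand 107.73109694669736 -9.635790533760344
stand 105.24537948717229 -9.582365239704226
mid end [ 555.31508472 -303.89602061   45.        ]
```

Call:
arm_command([
  [[1, 0, 0, 1, 0, 0, -0.008], [1, 0, 0, 1, 0, 0, 0], [1, 0, 0, 1, 0, 0, 0], [1, 0, 0, 1, 0, 0, 0], [1, 0, 0, 1, 0, 0, 0], [1, 0, 0, 1, 0, 0, 0], [1, 0, 0, 0.75, 0, 0, 0], [1, 0, 0, 0, 0, 0, 0], [-1, 0, 0, 0, 0, 0, 0], [-1, 0, 0, 0, 0, 0, 0], [-1, 0, 0, 0, 0, 0, 0], [-1, 0, 0, 0, 0, 0, 0], [-1, 0, 0, 0, 0, 0, 0]],
], grip_force=60)

```text
t: 7.0
tcp_pos: [518.4, -299.9, 119.6]
eef_rot: [0.001, 0.088, 0.996, -0.001]
force: [-0.1, 0.3, 5.4]
grip_width: 39.0
grip_force: 60.2
```

Call:
arm_command([
  [[-1, 0, 0, -0.5, 0, 0, 0], [-1, 0, 0, -1, 0, 0, 0], [-1, 0, 0, -1, 0, 0, 0], [-1, 0, 0, -1, 0, 0, 0], [-1, 0, 0, -1, 0, 0, 0], [-1, 0, 0, -1, 0, 0, 0], [-1, 0, 0, -1, 0, 0, 0], [-1, 0, 0, 0, 0, 0, 0.0543], [-1, 0, 0, 0, 0, 0, 0.0543], [-1, 0, 0, 0, 0, 0, 0.0543], [-1, 0, 0, 0, 0, 0, 0.0543], [-1, 0, 0, 0, 0, 0, 0.0543], [-1, 0, 0, 0, 0, 0, 0.0543], [-1, 0, 0, 0, 0, 0, 0.0543], [-1, 0, 0, 0, 0, 0, 0.0543], [-1, 0, 0, 0, 0, 0, 0.0543], [-1, 0, 0, 0, 0, 0, 0]],
])

```text
t: 9.12
tcp_pos: [517.4, -299.2, 247.6]
eef_rot: [-0.001, 0.755, 0.656, -0.0]
force: [0.6, 0.8, -1.2]
grip_width: 39.8
grip_force: 60.1
```

```bash
cat >> h.py <<'E'
def go(x,y,z,yaw=None):
    s=bot.get_state();A=Rq(s['eef_rot']);t=np.array(s['tcp_pos'])
    ya=np.degrees(np.arctan2(A[1,1],A[0,1]))
    print('t',s['t'],'tcp',t.round(1),'tooly yaw',ya.round(2),'tilt',A[:,2].round(4),'F',s['force'].round(1),'w',s['grip_width'],s['grip_force'])
    print('rows(units)',(A.T@(np.array([x,y,z])-t)/20).round(3), None if yaw is None else 'az total %.4f'%(-(yaw-ya)/180))
E
python3 - <<'E'
from h import *
go(583.4,-95.5,240,-8.1)
im,s=snap('wrist','w4.png'); import pickle; pickle.dump(s,open('s4.pkl','wb'))
E
```

```text
t 9.125 tcp [ 517.4 -299.2  247.6] tooly yaw -7.98 tilt [-0.0016  0.001  -1.    ] F [ 0.6  0.8 -1.2] w 39.81686110700974 60.05656432360411
rows(units) [10.544  1.858  0.385] az total 0.0007
```

View pics/w4.png

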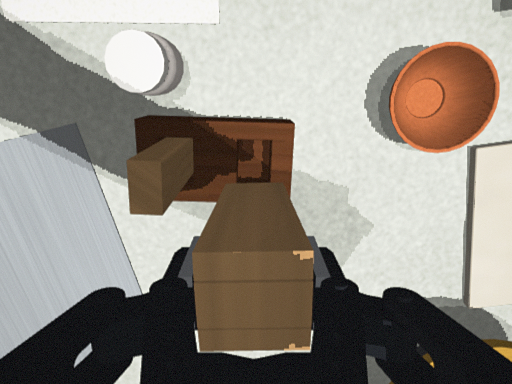

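Call:
arm_command([
  [[-1, 0.96, 0.17, 0, 0, 0, 0], [-1, 0.96, 0.17, 0, 0, 0, 0], [-1, 0.96, 0.17, 0, 0, 0, 0], [-1, 0.96, 0.17, 0, 0, 0, 0], [-1, 0.96, 0.17, 0, 0, 0, 0], [-1, 0.96, 0.17, 0, 0, 0, 0], [-1, 0.96, 0.17, 0, 0, 0, 0], [-1, 0.96, 0.17, 0, 0, 0, 0], [-1, 0.96, 0.17, 0, 0, 0, 0], [-1, 0.96, 0.17, 0, 0, 0, 0], [-1, 0.94, 0.16, 0, 0, 0, 0], [-1, 0, 0, 0.6, 0, 0, 0], [-1, 0, 0, 0.2, 0, 0, 0], [-1, 0, 0, 0, 0, 0, 0]],
])

```text
t: 10.92
tcp_pos: [583.5, -96.5, 231.1]
eef_rot: [-0.001, 0.756, 0.655, -0.001]
force: [0.5, 0.1, -1.1]
grip_width: 39.6
grip_force: 60.1
```

```bash
python3 - <<'E'
from h import *
go(583.4,-95.5,200,-8.1)
im,s=snap('wrist','w5.png'); import pickle; pickle.dump(s,open('s5.pkl','wb'))
E
```

```text
t 10.925 tcp [583.5 -96.5 231.1] tooly yaw -8.14 tilt [-2.2e-03  3.0e-04 -1.0e+00] F [ 0.5  0.1 -1.1] w 39.60995712019372 60.123771484941244
rows(units) [ 0.047 -0.009  1.556] az total -0.0002
```

View pics/w5.png

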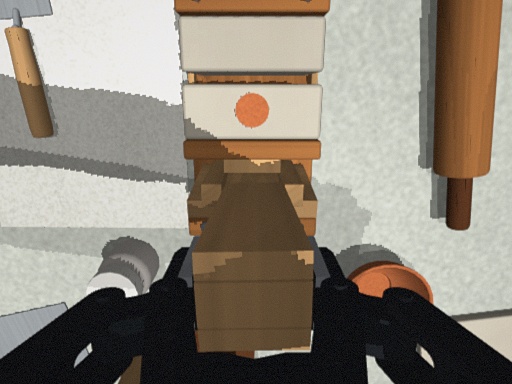

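Wedge hangs centred between the ribs just above the gap. Lowering.

Call:
arm_command([
  [[-1, 0.05, 0, 0.6, 0, 0, 0], [-1, 0, 0, 0.6, 0, 0, 0], [-1, 0, 0, 0.6, 0, 0, 0], [-1, 0, 0, 0.5, 0, 0, 0], [-1, 0, 0, 0.25, 0, 0, 0], [-1, 0, 0, 0, 0, 0, 0]],
])

```text
t: 11.72
tcp_pos: [584.0, -95.2, 180.6]
eef_rot: [-0.0, 0.755, 0.655, -0.001]
force: [0.4, -2.0, -1.9]
grip_width: 39.2
grip_force: 60.1
```

Call:
arm_command([
  [[-1, 0, 0, 0.08, 0, 0, 0], [-1, 0, 0, 0.08, 0, 0, 0]],
])

```text
t: 11.98
tcp_pos: [584.5, -95.1, 178.8]
eef_rot: [0.0, 0.755, 0.655, 0.0]
force: [-1.1, -2.3, 0.7]
grip_width: 39.2
grip_force: 60.4
```

Call:
arm_command([
  [[-1, -0.05, 0, 0.06, 0, 0, 0], [-1, -0.02, 0, 0.06, 0, 0, 0], [-1, 0, 0, 0, 0, 0, 0]],
])

```text
t: 12.35
tcp_pos: [584.3, -96.2, 175.5]
eef_rot: [0.0, 0.755, 0.656, 0.0]
force: [-0.2, -1.3, 0.1]
grip_width: 39.4
grip_force: 60.3
```

Call:
arm_command([
  [[0.2, 0, 0, 0.03, 0, 0, 0], [0.6, 0, 0, 0, 0, 0, 0], [0.6, 0, 0, 0, 0, 0, 0], [0.6, 0, 0, 0, 0, 0, 0], [0.6, 0, 0, -0.5, 0, 0, 0], [0.6, 0, 0, -1, 0, 0, 0], [0.6, 0, 0, -1, 0, 0, 0], [0.6, 0, 0, -1, 0, 0, 0], [1, 0, 0, -1, 0, 0, 0], [1, 0, 0, 0, 0, 0, 0]],
])

```text
t: 13.6
tcp_pos: [585.3, -96.6, 268.1]
eef_rot: [0.002, 0.755, 0.656, 0.001]
force: [0.0, -0.5, -0.4]
grip_width: 85.4
grip_force: 0.0
```

```bash
python3 - <<'E'
from h import *
go(528,337,255,-8.1)
for n in('top','wrist'): im,s=snap(n,n+'6.png')
import pickle; pickle.dump(s,open('s6.pkl','wb'))
a=cv2.resize(cv2.imread('pics/top6.png')[150:225,230:330],None,fx=4,fy=4,interpolation=2)
b=cv2.resize(cv2.imread('pics/wrist6.png'),(400,300))
cv2.imwrite('pics/z6.png',np.hstack([a,b]))
E
```

```text
t 13.6 tcp [585.3 -96.6 268.1] tooly yaw -8.08 tilt [ 0.0051 -0.0014 -1.    ] F [ 0.  -0.5 -0.4] w 85.41457539847293 0.0
rows(units) [21.063 -5.891  0.61 ] az total 0.0001
```

View pics/z6.png

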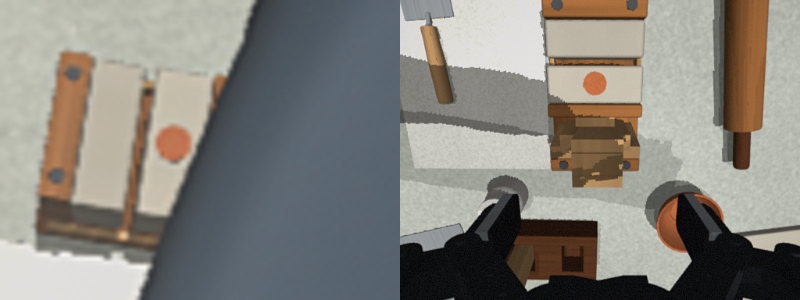

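Wedge stands in the keyway, released. On to the rammer, triangulating it first from the two fixed views.

```bash
python3 - <<'E'
from h import *; import pickle
print(onz('top',(128.4,206.1),106),onz('scene',(298,148),106))
s=pickle.load(open('s6.pkl','rb'));im=cv2.imread('pics/wrist6.png')
print('wedge top approx',onz('wrist',(252.5,209),195,s))
for q in((210,180),(295,180),(253,180),(253,228),(253,238),(253,245)):print(q,im[q[1],q[0]])
t=cv2.imread('pics/top1.png');print(t[206,128],t[207,130],t[225,140],t[220,120])
E
```

```text
[529.12743845 339.01957377 106.        ] [536.24176131 330.61109513 106.        ]
wedge top approx [586.39662848 -94.02173903 195.        ]
(210, 180) [ 55  84 107]
(295, 180) [37 61 80]
(253, 180) [ 69 102 129]
(253, 228) [44 72 90]
(253, 238) [ 92 142 185]
(253, 245) [166 174 171]
[ 52  82 122] [ 53  83 124] [ 79 113 152] [ 80 117 159]
```

Call:
arm_command([
  [[1, 1, -0.28, 0, 0, 0, 0], [1, 1, -0.28, 0, 0, 0, 0], [1, 1, -0.28, 0, 0, 0, 0], [1, 1, -0.28, 0, 0, 0, 0], [1, 1, -0.28, 0, 0, 0, 0], [1, 1, -0.28, 0, 0, 0, 0], [1, 1, -0.28, 0, 0, 0, 0], [1, 1, -0.28, 0, 0, 0, 0], [1, 1, -0.28, 0, 0, 0, 0], [1, 1, -0.28, 0, 0, 0, 0], [1, 1, -0.28, 0, 0, 0, 0], [1, 1, -0.28, 0, 0, 0, 0], [1, 1, -0.28, 0, 0, 0, 0], [1, 1, -0.28, 0, 0, 0, 0], [1, 1, -0.28, 0, 0, 0, 0], [1, 1, -0.28, 0, 0, 0, 0], [1, 1, -0.28, 0, 0, 0, 0], [1, 1, -0.28, 0, 0, 0, 0], [1, 1, -0.28, 0, 0, 0, 0], [1, 1, -0.28, 0, 0, 0, 0]],
])

```text
t: 16.2
tcp_pos: [529.4, 316.8, 265.1]
eef_rot: [0.0, 0.755, 0.655, -0.0]
force: [-0.7, -1.1, 0.5]
grip_width: 85.7
grip_force: 0.0
```

Call:
arm_command([
  [[0.5, 1, -0.28, 0.6, 0, 0, 0], [0.5, 0, 0, 0, 0, 0, 0]],
])

```text
t: 16.45
tcp_pos: [525.7, 337.4, 250.7]
eef_rot: [-0.0, 0.754, 0.656, -0.002]
force: [-0.8, 0.0, -0.2]
grip_width: 64.0
grip_force: 0.0
```

```bash
python3 - <<'E'
from h import *
go(528,337,255,-8.1)
im,s=snap('wrist','w7.png'); import pickle; pickle.dump(s,open('s7.pkl','wb'))
g=cv2.cvtColor(im,cv2.COLOR_RGB2GRAY)
K,A,e=campose('wrist',s)
def proj(p): q=A.T@(np.array(p)-e); return (K@(q/q[2]))[:2]
print('expected',proj((528,335,106)),proj((528,335,36)))
for lo in(14,):
  for p2 in(30,22,16):
    c=cv2.HoughCircles(cv2.medianBlur(g,5),cv2.HOUGH_GRADIENT,1,12,param1=80,param2=p2,minRadius=15,maxRadius=28)
    if c is not None: print(p2,[(x.round(1).tolist(),onz('wrist',x[:2],106,s)[:2].round(1).tolist()) for x in c[0][:8]])
x,y=proj((528,335,106)).astype(int)
print(im[y-40:y+100:10,x-60:x+61:10].mean(2).astype(int))
E
```

```text
t 16.45 tcp [525.7 337.4 250.7] tooly yaw -7.96 tilt [-0.0032 -0.0015 -1.    ] F [-0.8  0.  -0.2] w 63.964764478271206 0.0
rows(units) [-0.003  0.117 -0.213] az total 0.0008
expected [255.09519359 182.86276503] [254.86055533 163.78454842]
30 [([341.5, 131.5, 22.700000762939453], [599.7, 366.7])]
22 [([421.5, 224.5, 27.399999618530273], [661.2, 280.0]), ([257.5, 164.5, 27.399999618530273], [532.0, 349.8]), ([341.5, 131.5, 22.700000762939453], [599.7, 366.7]), ([259.5, 177.5, 18.5], [532.1, 339.0]), ([438.5, 232.5, 18.799999237060547], [675.4, 270.7])]
16 [([421.5, 224.5, 27.399999618530273], [661.2, 280.0]), ([257.5, 164.5, 27.399999618530273], [532.0, 349.8]), ([331.5, 127.5, 27.399999618530273], [592.2, 370.8]), ([258.5, 178.5, 18.200000762939453], [531.2, 338.2]), ([438.5, 234.5, 21.0], [675.5, 268.8]), ([361.5, 136.5, 27.399999618530273], [614.8, 360.7]), ([344.5, 131.5, 19.399999618530273], [602.0, 366.4]), ([257.5, 152.5, 21.799999237060547], [533.2, 359.3])]
[[ 58  67  80  83  75  69  65 122  66 129  96  79  61]
 [ 84  81  66  70  49  60  37  40 122 136 130 138  70]
 [ 82  68 128 105  53  39  57  61  70 122 132 137 129]
 [ 88 107 126 126 116  58  61  53  55 100 111  99 135]
 [112 152 126 133 117  54  62  53  57 120 135  86 120]
 [114  94 128 132 114 121 101  88 106 108  95 112 100]
 [137 120 123 123 118  96 122 105 116 119 105 109 111]
 [105 103 126 112 119 133 146 113 108  93 118 118 120]
 [191 173 186 185 200 198 188 188 170 164 164 167 168]
 [199 192 189 190 190 186 188 165 166 164 165 168 164]
 [194 185 193 188 186 179 167 165 165 174 169 164 163]
 [188 189 197 165 175 170 164 164 171 173 169 166 168]
 [197 167 165 160 168 160 165 161 163 171 162 168 161]
 [164 164 162 170 164 162 167 160 167 162 167 161 168]]
```

Call:
arm_command([
  [[0.5, 0.095, 0.28, 1, 0, 0, 0], [0.5, 0, 0, 1, 0, 0, 0], [0.5, 0, 0, 1, 0, 0, 0], [0.5, 0, 0, 1, 0, 0, 0], [0.5, 0, 0, 1, 0, 0, 0], [0.5, 0, 0, 1, 0, 0, 0], [0.5, 0, 0, 1, 0, 0, 0], [0.5, 0, 0, 0.95, 0, 0, 0], [0.5, 0, 0, 0, 0, 0, 0], [-1, 0, 0, 0, 0, 0, 0], [-1, 0, 0, 0, 0, 0, 0], [-1, 0, 0, 0, 0, 0, 0], [-1, 0, 0, 0, 0, 0, 0]],
], grip_force=80)

```text
t: 18.12
tcp_pos: [533.2, 337.6, 95.6]
eef_rot: [0.0, 0.755, 0.656, 0.001]
force: [-0.3, -0.3, 4.4]
grip_width: 30.2
grip_force: 78.7
```

```bash
python3 - <<'E'
from h import *
go(585,-95.5,285,-8.1)
E
```

```text
t 18.125 tcp [533.2 337.6  95.6] tooly yaw -8.07 tilt [ 0.0019  0.0011 -1.    ] F [-0.3 -0.3  4.4] w 30.200498291737254 78.70768547058105
rows(units) [-21.063   5.622  -9.487] az total 0.0002
```

Call:
arm_command([
  [[-1, 0, 0, -0.4, 0, 0, 0], [-1, 0, 0, -0.8, 0, 0, 0], [-1, 0, 0, -1, 0, 0, 0], [-1, 0, 0, -1, 0, 0, 0], [-1, 0, 0, -1, 0, 0, 0], [-1, -0.5, 0.13, -1, 0, 0, 0], [-1, -1, 0.265, -1, 0, 0, 0], [-1, -1, 0.265, -1, 0, 0, 0], [-1, -1, 0.265, -1, 0, 0, 0], [-1, -1, 0.265, -1, 0, 0, 0], [-1, -1, 0.265, -1, 0, 0, 0], [-1, -1, 0.265, -0.4, 0, 0, 0], [-1, -1, 0.265, 0, 0, 0, 0], [-1, -1, 0.265, 0, 0, 0, 0], [-1, -1, 0.265, 0, 0, 0, 0], [-1, -1, 0.265, 0, 0, 0, 0], [-1, -1, 0.265, 0, 0, 0, 0], [-1, -1, 0.265, 0, 0, 0, 0], [-1, -1, 0.265, 0, 0, 0, 0], [-1, -1, 0.265, 0, 0, 0, 0]],
])

```text
t: 20.62
tcp_pos: [568.1, 37.9, 306.1]
eef_rot: [0.0, 0.755, 0.656, 0.0]
force: [-0.1, 0.3, -3.9]
grip_width: 30.3
grip_force: 79.1
```

Call:
arm_command([
  [[-1, -1, 0.265, 0, 0, 0, 0], [-1, -1, 0.265, 0, 0, 0, 0], [-1, -1, 0.265, 0, 0, 0, 0], [-1, -1, 0.265, 0, 0, 0, 0], [-1, -1, 0.265, 0, 0, 0, 0], [-1, -0.9, 0.265, 0, 0, 0, 0], [-1, -0.4, 0.1, 0, 0, 0, 0], [-1, 0, 0, 0, 0, 0, 0], [-1, 0, 0, 0, 0, 0, 0]],
])

```text
t: 21.75
tcp_pos: [583.6, -89.7, 306.2]
eef_rot: [-0.0, 0.755, 0.656, 0.0]
force: [-0.4, -0.2, -3.4]
grip_width: 30.2
grip_force: 79.2
```

```bash
python3 - <<'E'
from h import *
go(585,-94,285,-8.1)
im,s=snap('wrist','w8.png')
# rammer foot edge / handle seen from above: dark-brown blob tilt check
g=cv2.cvtColor(im,cv2.COLOR_RGB2GRAY)
c=cv2.HoughCircles(cv2.medianBlur(g,5),cv2.HOUGH_GRADIENT,1,12,param1=80,param2=18,minRadius=20,maxRadius=60)
print(None if c is None else c[0][:6].round(0).tolist())
K,A,e=campose('wrist',s);t=np.array(s['tcp_pos'])
for n,p in(('handletop',t+[0,0,12]),('foot',t-[0,0,60]),('jawtop',[583.4+.141*55,-95.5+.99*55,102])):
    q=A.T@(p-e);print(n,(K@(q/q[2]))[:2].round(0))
E
```

```text
t 21.75 tcp [583.6 -89.7 306.2] tooly yaw -8.05 tilt [-0.e+00  6.e-04 -1.e+00] F [-0.4 -0.2 -3.4] w 30.17262075169759 79.16949033737183
rows(units) [-0.205  0.1    1.059] az total 0.0003
[[250.0, 206.0, 40.0], [370.0, 272.0, 30.0], [260.0, 216.0, 53.0], [248.0, 230.0, 53.0], [254.0, 282.0, 41.0], [348.0, 258.0, 35.0]]
handletop [249. 295.]
foot [251. 220.]
jawtop [252. 113.]
```

Call:
arm_command([
  [[-1, -0.2, 0.1, 0, 0, 0, 0], [-1, 0, 0, 0.5, 0, 0, 0], [-1, 0, 0, 0.5, 0, 0, 0], [-1, 0, 0, 0.5, 0, 0, 0]],
], grip_force=110)

```text
t: 22.3
tcp_pos: [585.0, -94.1, 275.3]
eef_rot: [-0.0, 0.755, 0.656, 0.0]
force: [-0.6, 1.8, -0.7]
grip_width: 29.8
grip_force: 109.5
```

Call:
arm_command([
  [[-1, 0, 0, 0.3, 0, 0, 0]],
])

```text
t: 22.42
tcp_pos: [585.0, -93.9, 269.5]
eef_rot: [-0.0, 0.755, 0.656, 0.0]
force: [-0.4, 0.1, 0.3]
grip_width: 29.6
grip_force: 109.4
```

Call:
arm_command([
  [[-1, 0, 0, 0.3, 0, 0, 0]],
])

```text
t: 22.55
tcp_pos: [585.3, -94.1, 264.3]
eef_rot: [0.0, 0.755, 0.656, 0.001]
force: [1.6, 2.1, 1.4]
grip_width: 29.5
grip_force: 109.5
```

Call:
arm_command([
  [[-1, 0, 0, 0.3, 0, 0, 0]],
])

```text
t: 22.68
tcp_pos: [585.4, -94.2, 258.5]
eef_rot: [0.0, 0.755, 0.656, 0.001]
force: [0.7, 2.3, 1.2]
grip_width: 29.8
grip_force: 109.5
```

Call:
arm_command([
  [[-1, 0, 0, -0.7, 0, 0, 0], [-1, 0, 0, -1, 0, 0, 0], [-1, 0, 0, 0, 0, 0, 0]],
])

```text
t: 23.05
tcp_pos: [585.9, -95.3, 294.7]
eef_rot: [0.002, 0.755, 0.655, 0.001]
force: [1.1, -0.4, -4.5]
grip_width: 29.6
grip_force: 109.1
```

Call:
arm_command([
  [[-1, 0, 0.0, 1, 0, 0, 0], [-1, 0, 0, 0.7, 0, 0, 0], [-1, 0, 0, 0.4, 0, 0, 0]],
])

```text
t: 23.42
tcp_pos: [584.8, -94.2, 249.1]
eef_rot: [-0.001, 0.755, 0.656, -0.0]
force: [0.3, 1.0, 0.6]
grip_width: 29.5
grip_force: 109.4
```

Call:
arm_command([
  [[-1, 0, 0, 0.3, 0, 0, 0]],
])

```text
t: 23.55
tcp_pos: [585.3, -94.1, 244.5]
eef_rot: [0.0, 0.755, 0.656, 0.001]
force: [-0.9, 1.7, 1.7]
grip_width: 30.0
grip_force: 109.4
```

Call:
arm_command([
  [[-1, 0, 0, 0.3, 0, 0, 0]],
])

```text
t: 23.68
tcp_pos: [585.6, -94.0, 243.2]
eef_rot: [0.002, 0.755, 0.656, 0.002]
force: [-5.2, 3.4, 24.6]
grip_width: 29.8
grip_force: 112.8
```

Call:
arm_command([
  [[-1, 0, 0, -1, 0, 0, 0], [-1, 0, 0, -0.5, 0, 0, 0], [-1, 0, 0, 1, 0, 0, 0], [-1, 0, 0, 0.5, 0, 0, 0], [-1, 0, 0, 0.15, 0, 0, 0]],
])

```text
t: 24.3
tcp_pos: [585.2, -94.9, 242.1]
eef_rot: [0.003, 0.755, 0.655, 0.002]
force: [-6.8, 1.2, 26.0]
grip_width: 29.6
grip_force: 113.2
```

Call:
arm_command([
  [[-1, 0, 0, -1, 0, 0, 0], [-1, 0, 0, -1, 0, 0, 0], [-1, 0, 0, -1, 0, 0, 0], [-1, 0, 0, 0, 0, 0, 0]],
])

```text
t: 24.8
tcp_pos: [585.7, -94.9, 296.4]
eef_rot: [0.001, 0.755, 0.655, 0.001]
force: [-1.2, -0.3, -3.8]
grip_width: 29.7
grip_force: 109.6
```

```bash
python3 - <<'E'
from h import *
go(532,337.6,306,-8.1)
im,s=snap('wrist','w9.png')
K,A,e=campose('wrist',s);g=cv2.cvtColor(im,cv2.COLOR_RGB2GRAY)
u=np.array([.141,.99]);v=np.array([-.99,.141])
def prof(im,K,A,e,y):
    o=[]
    for x in np.arange(28,116,2):
        p=np.append(np.array([583.4,-95.5])+u*x+v*y,102);q=A.T@(p-e);c=(K@(q/q[2]))[:2].round().astype(int)
        o.append(int(im[c[1],c[0]].mean()) if 0<=c[1]<384 else -1)
    return o
print('now',prof(im,K,A,e,-15),prof(im,K,A,e,-30))
import pickle
s2=pickle.load(open('s6.pkl','rb'));print('before',prof(cv2.imread('pics/wrist6.png'),*campose('wrist',s2),-15),prof(cv2.imread('pics/wrist6.png'),*campose('wrist',s2),-30))
E
```

```text
t 24.8 tcp [585.7 -94.9 296.4] tooly yaw -8.09 tilt [ 0.0026 -0.0011 -1.    ] F [-1.2 -0.3 -3.8] w 29.654931064375823 109.60897564888
rows(units) [21.03  -5.702 -0.509] az total 0.0000
now [183, 110, 126, 126, 121, 123, 120, 108, 157, 207, 211, 208, 210, 208, 208, 209, 210, 208, 209, 208, 208, 213, 210, 211, 209, 211, 197, 140, 182, 194, 194, 198, 196, 195, 194, 198, 195, 193, 195, 197, 195, 195, 195, 199] [123, 111, 122, 124, 129, 118, 123, 109, 154, 207, 209, 208, 210, 211, 210, 208, 207, 207, 211, 209, 206, 207, 209, 208, 210, 208, 196, 145, 185, 200, 199, 199, 198, 199, 197, 198, 196, 195, 197, 194, 197, 193, 196, 196]
before [113, 105, 110, 79, 73, 190, 194, 191, 189, 189, 191, 189, 194, 191, 192, 193, 191, 192, 192, 191, 192, 189, 177, 114, 76, 98, 71, 112, 172, 177, 179, 175, 178, 176, 178, 176, 175, 179, 179, 177, 178, 177, 177, 181] [115, 112, 113, 80, 87, 189, 191, 190, 192, 192, 192, 189, 190, 194, 190, 188, 190, 189, 190, 188, 189, 189, 173, 113, 95, 98, 73, 114, 162, 181, 178, 181, 182, 177, 178, 179, 179, 177, 179, 180, 181, 180, 180, 178]
```

Mould is shut (seam closed, jaw edge moved 8 mm). Returning the rammer.

Call:
arm_command([
  [[-1, 1, -0.28, 0, 0, 0, 0], [-1, 1, -0.28, 0, 0, 0, 0], [-1, 1, -0.28, 0, 0, 0, 0], [-1, 1, -0.28, 0, 0, 0, 0], [-1, 1, -0.28, 0, 0, 0, 0], [-1, 1, -0.28, 0, 0, 0, 0], [-1, 1, -0.28, 0, 0, 0, 0], [-1, 1, -0.28, 0, 0, 0, 0], [-1, 1, -0.28, 0, 0, 0, 0], [-1, 1, -0.28, 0, 0, 0, 0], [-1, 1, -0.28, 0, 0, 0, 0], [-1, 1, -0.28, 0, 0, 0, 0], [-1, 1, -0.28, 0, 0, 0, 0], [-1, 1, -0.28, 0, 0, 0, 0], [-1, 1, -0.28, 0, 0, 0, 0], [-1, 1, -0.28, 1, 0, 0, 0], [-1, 1, -0.28, 1, 0, 0, 0], [-1, 1, -0.28, 1, 0, 0, 0], [-1, 1, -0.28, 1, 0, 0, 0], [-1, 1, -0.28, 1, 0, 0, 0]],
])

```text
t: 27.35
tcp_pos: [530.2, 318.6, 193.8]
eef_rot: [-0.0, 0.755, 0.656, -0.0]
force: [0.9, -0.1, -3.3]
grip_width: 29.4
grip_force: 109.5
```

Call:
arm_command([
  [[-1, 0.7, -0.1, 0.8, 0, 0, 0], [-1, 0, 0, 0.8, 0, 0, 0], [-1, 0, 0, 0.6, 0, 0, 0], [-1, 0, 0, 0, 0, 0, 0]],
])

```text
t: 27.85
tcp_pos: [529.9, 330.2, 149.6]
eef_rot: [-0.0, 0.756, 0.655, -0.001]
force: [-0.5, 0.4, -2.8]
grip_width: 29.8
grip_force: 109.4
```

```bash
python3 - <<'E'
from h import *
go(531,335,100,-8.1)
E
```

```text
t 27.85 tcp [529.9 330.2 149.6] tooly yaw -8.15 tilt [-0.0024 -0.0015 -1.    ] F [-0.5  0.4 -2.8] w 29.84940691626706 109.43531513214111
rows(units) [0.248 0.028 2.479] az total -0.0003
```

Call:
arm_command([
  [[-1, 0.2, 0, 0.9, 0, 0, 0], [-1, 0, 0, 0.9, 0, 0, 0], [-1, 0, 0, 0.6, 0, 0, 0], [-1, 0, 0, 0, 0, 0, 0]],
])

```text
t: 28.35
tcp_pos: [529.6, 334.6, 100.7]
eef_rot: [-0.001, 0.755, 0.655, -0.002]
force: [0.2, 1.0, -4.1]
grip_width: 29.9
grip_force: 109.4
```

Call:
arm_command([
  [[-1, 0, 0, 0.1, 0, 0, 0], [-1, 0, 0, 0.1, 0, 0, 0]],
])

```text
t: 28.6
tcp_pos: [531.6, 335.7, 100.0]
eef_rot: [0.0, 0.755, 0.656, 0.001]
force: [-0.8, -1.0, -3.2]
grip_width: 29.5
grip_force: 109.4
```

Call:
arm_command([
  [[-1, 0, 0, 0.1, 0, 0, 0], [-1, 0, 0, 0, 0, 0, 0]],
])

```text
t: 28.85
tcp_pos: [531.0, 335.3, 97.1]
eef_rot: [-0.0, 0.755, 0.655, 0.0]
force: [0.2, -0.7, -3.2]
grip_width: 29.3
grip_force: 109.4
```

Call:
arm_command([
  [[-1, 0, 0, 0.1, 0, 0, 0], [-1, 0, 0, 0, 0, 0, 0]],
])

```text
t: 29.1
tcp_pos: [531.2, 335.5, 95.8]
eef_rot: [0.0, 0.755, 0.656, 0.0]
force: [-1.4, 0.5, -0.2]
grip_width: 29.5
grip_force: 110.3
```

Call:
arm_command([
  [[-1, 0, 0, 0.03, 0, 0, 0], [0.0, 0, 0, 0, 0, 0, 0], [0.5, 0, 0, 0, 0, 0, 0], [0.5, 0, 0, 0, 0, 0, 0], [0.5, 0, 0, 0, 0, 0, 0], [0.5, 0, 0, -0.5, 0, 0, 0], [0.5, 0, 0, -1, 0, 0, 0], [0.5, 0, 0, -1, 0, 0, 0], [0.5, 0, 0, -1, 0, 0, 0], [0.5, 0, 0, -1, 0, 0, 0], [0.5, 0, 0, -1, 0, 0, 0], [0.5, 0, 0, -1, 0, 0, 0], [0.5, 0, 0, -1, 0, 0, 0], [0.5, 0, 0, 0, 0, 0, 0]],
])

```text
t: 30.85
tcp_pos: [532.1, 335.9, 247.6]
eef_rot: [0.001, 0.755, 0.655, 0.003]
force: [0.2, 0.0, 0.2]
grip_width: 63.8
grip_force: 0.0
```

```bash
python3 - <<'E'
from h import *
go(531,335,250,-8.1)
im,s=snap('wrist','w10.png');g=cv2.cvtColor(im,cv2.COLOR_RGB2GRAY)
c=cv2.HoughCircles(cv2.medianBlur(g,5),cv2.HOUGH_GRADIENT,1,12,param1=80,param2=18,minRadius=15,maxRadius=28)
for x in c[0][:8]: print(x.round(1),onz('wrist',x[:2],106,s)[:2].round(1),'@36',onz('wrist',x[:2],36,s)[:2].round(1))
# seam check in the scene view, frame now unobstructed?
a=cv2.imread('pics/sc1.png');b,_=snap('scene','sc2.png');b=b[:,:,::-1]
K,A,e=campose('scene');u=np.array([.141,.99]);v=np.array([-.99,.141])
for im in(a,b):
    o=[]
    for x in np.arange(28,116,2):
        p=np.append(np.array([583.4,-95.5])+u*x+v*-30,102);q=A.T@(p-e);k=(K@(q/q[2]))[:2].round().astype(int);o.append(int(im[k[1],k[0]].mean()))
    print(o)
p=A.T@(np.array([586,-92,155])-e);k=(K@(p/p[2]))[:2].round().astype(int);print('wedge top px',k,b[k[1]-12:k[1]+13:3,k[0]-12:k[0]+13:3].mean(2).astype(int))
E
```

```text
t 30.85 tcp [532.1 335.9 247.6] tooly yaw -8.09 tilt [ 0.0049  0.0024 -1.    ] F [0.2 0.  0.2] w 63.834140059023824 0.0
rows(units) [-0.051 -0.046 -0.119] az total 0.0001
[249.5 165.5  27.4] [533.2 349.6] @36 [530.7 334. ]
[332.5 132.5  23. ] [599.8 366.2] @36 [615.  355.1]
[431.5 235.5  21. ] [675.9 268.6] @36 [711.4 231.5]
[414.5 223.5  27.4] [661.8 281.6] @36 [693.5 247.9]
[248.5 177.5  20.7] [531.1 340. ] @36 [527.9 322. ]
[285.5 148.5  23. ] [562.8 359. ] @36 [568.1 346. ]
[428.5 222.5  23. ] [673.3 280.8] @36 [708.1 247. ]
[354.5 133.5  23.9] [616.5 363.1] @36 [636.1 351.1]
[104, 106, 103, 103, 152, 159, 159, 165, 165, 165, 165, 165, 165, 165, 165, 164, 165, 165, 165, 150, 150, 116, 82, 102, 102, 143, 153, 153, 158, 158, 159, 159, 158, 158, 158, 157, 158, 158, 158, 158, 160, 119, 88, 88]
[45, 69, 92, 92, 109, 108, 108, 133, 133, 154, 167, 169, 169, 168, 168, 168, 169, 168, 168, 169, 169, 168, 169, 165, 165, 157, 158, 158, 162, 162, 161, 161, 161, 161, 161, 161, 161, 161, 161, 161, 163, 122, 90, 90]
wedge top px [232 203] [[129 128 127 128 127 157 172 174 173]
 [130 129 127 134 172 174 173 173 175]
 [192 149 173 192 192 193 194 178 160]
 [192 192 191 186 143 168 181 164 162]
 [195 190 157 148 150 134 145 168 169]
 [195 113 150 136 144 145 135 116 166]
 [197 138  66 130 143 127  76  76 134]
 [190 146  66  65  75  74  75  75 129]
 [131 100  65  65  66  75  73  74 106]]
```

```bash
python3 -c "
from plant import bot
print(bot.sign_off())"
```

```text
the job is handed in; nothing more can be done
None
```

The wedge is driven home, the mould halves meet and stayed shut after the last blow, and the rammer stands upright back on the board with the robot clear. I handed the job in at about 31 s; no verdict came back.

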